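# Dock a gas sampling canister under the inlet with a lab jack

### The job

Stand the green-banded canister upright and centred on the white ring of the lab jack's platform, and let go of it. Then slide the jack along its rails all the way to the end stop so that the canister is under the inlet head, and turn the jack's black knob to raise the canister until its tip just touches the inlet's sprung sealing pad and is held lightly against it, pushing the pad up by no more than about 5 mm. Do not knock the canister over, and leave the blue-banded canister and the other things on the bench where they are.

Things in the scene. Friction and masses are not known exactly. Their poses are not given: they have to be found in the camera images.
- canister: The canister to dock: polished steel sphere 96 mm across on a round foot 70 mm across, with a GREEN band round its middle; total height 160 mm, 0.5 to 0.8 kg. Its straight round neck, 28 mm in diameter, between 106 and 150 mm above its underside, is the place to grip it from above (a TCP 132 mm above the underside suits). Origin: centre of the underside; z up along its axis.
- canister_tip (a point): The canister's top: centre of the flat 20 mm wide end of its fitting, 160 mm above its underside.
- spare: Bystander: a canister of the same shape and size with a BLUE band. Leave it. Origin: centre of the underside.
- station: Fixed aluminium plate 310 x 345 x 12 mm with two rails, which carries the jack. Origin: on the bench surface, straight below the inlet's sealing pad; its +y axis is the direction in which the jack slides to its end stop; the plate's centre is 35 mm to -x and 57 mm to -y of the origin; +z up.
- carriage (a joint): Position of the jack along the rails (m): it starts at 0 to 0.03; 0.16 is at the end stop, straight under the inlet. Sliding friction about 5 N; it stays where it is left. It can be pushed or pulled by its knob.
- platform_top (a point): Centre of the jack's square steel platform (120 x 120 mm, rubber top with a white ring 80 mm in diameter, so the canister's foot stands inside it with 3 mm to spare all round), on its top surface, 85 mm above the bench when fully lowered, as at the start. x and y axes as the station's.
- lift (a joint): Height of the platform above its lowest position (m), 0 at the start, up to 0.0325. 5 mm per radian of the knob.
- knob_grip (a point): On the axis of the jack's black round fluted knob, at the height to grip it, 104 mm above the bench. The knob is 56 mm in diameter, 40 mm high (82 to 122 mm above the bench) and turns about the vertical; it stands on a 56 mm grey gear box whose top is 72 mm above the bench, 155 mm to the station's -x side of the platform's centre, and travels with the jack. Free space round it for open fingers.
- knob (a joint): Angle of the knob (rad), 0 at the start, up to 6.5; grows as it is turned clockwise seen from above, which raises the platform by 5 mm per radian (31.4 mm per turn). Friction about 0.25 N m; it stays where it is left.
- head: Fixed inlet head: a white arm 170 x 50 x 36 mm about 0.29 to 0.33 m above the bench on a steel post 28 mm in diameter that stands 120 mm from the pad's axis, diagonally towards the station's +x and +y (76 mm and 93 mm); a thin bent tube above reaches 0.37 m. Its height differs by up to 5 mm either way. Origin: straight below the pad, 258 mm under the unpressed pad's face. The pad belongs to it.
- pad_face (a point): Centre of the flat underside of the inlet's round sealing pad, 48 mm in diameter (black rubber under a brass disc); it starts 8 to 18 mm above the tip of a canister standing on the lowered platform. It moves up with the pad.
- pad (a joint): How far the pad is pushed up (m): 0 at rest, 0.012 at most. Spring: about 1.5 N at first touch and 0.5 N more for each mm.
- vial_tray: Bystander: white open tray with compartments, 130 x 90 x 40 mm. Origin: centre of the underside.
- jar: Bystander: amber jar, 60 mm in diameter, 80 mm high. Origin: centre of the underside.
Things that resemble listed ones, but are neither listed nor needed, are in the scene too. Leave any turquoise look-alike of the canister alone.

How it is judged:
On the way, in this order (a step that is already met when the one before it is completed fails the run):
1. The green-banded canister stands upright on the jack's platform, centred within 10 mm, released (horizontal distance between canister and platform_top below 0.01 m and z of canister in the frame of platform_top between -0.003 and 0.003 m and angle between canister's own z axis and vertical below 0.05 rad and contact force between the fingers and canister below 0.1 N), for 0.2 s.
2. The jack is at its end stop (within 4 mm), the canister upright on it under the inlet (value of joint carriage above 0.156 m and horizontal distance between canister and platform_top below 0.012 m and angle between canister's own z axis and vertical below 0.05 rad), for 0.1 s.
At the end, for the whole second after the job is handed in: The jack is at its end stop (within 4 mm), the canister stands upright (within 0.06 rad) and at rest on the platform, centred within 12 mm; its tip touches the inlet's sealing pad (more than 0.3 N), within 14 mm of the pad's centre, and the pad is pushed up by less than 5.5 mm (value of joint carriage above 0.156 m and horizontal distance between canister and platform_top below 0.012 m and horizontal distance between canister_tip and pad_face below 0.014 m and z of canister in the frame of platform_top between -0.003 and 0.003 m and angle between canister's own z axis and vertical below 0.06 rad and contact force between canister and head above 0.3 N and value of joint pad below 0.0055 m and linear speed of canister below 0.01 m/s).
It fails at once if The sealing pad is pushed up by more than 9 mm (value of joint pad above 0.009 m).
It fails at once if The canister is tipped by more than 0.5 rad (angle between canister's own z axis and vertical above 0.5 rad).
It fails at once if The blue-banded canister is moved by more than 20 mm (distance of spare from where it was at the start of the episode above 0.02 m).
It fails at once if The tray or the jar is moved by more than 20 mm (distance of any of vial_tray, jar from where it was at the start of the episode above 0.02 m).
It also fails if it takes over 72 s, if anything falls off the work surface, if the arm or the gripper's body presses on something with over 40 N, if the wrist force passes 120 N, or if a joint passes its speed limit or range.

### The arm

A 7-joint arm with a two-finger parallel gripper is mounted at the origin on the work surface. World frame = base frame: x ahead of the robot, y to its left, z up, the work surface at z = 0. Lengths are in m, angles in rad, forces in N, time in s.
With the tool pointing down it reaches from about 0.4 to 0.85 m from the base axis. Payload 10.4 kg.
Tool frame: the origin (TCP) lies between the finger pads, 19 mm behind the fingertips; this is the grasp point; z points along the fingers, y is the line along which they close (so a half turn about z gives the same grasp; the last joint's range is limited). The gripper opens to 85 mm and grips with 20 to 120 N. Pads are 22 mm wide; open, the fingers measure 114 mm over their backs; the gripper's body (76 mm by 85 mm) begins 54 mm behind the grasp point. The pads swing forward as they close: fully open they stand 13 mm farther back than shut.
Start: joints at [1.204, 0.332, -0.065, 1.46, 0.022, 1.35, -0.088], TCP at [0.211, -0.588, 0.25] pointing down, gripper open.
Joint ranges: [-2.6, 2.6], [-0.5, 2.12], [-1.47, 1.34], [0.16, 2.42], [-1.27, 4.41], [0.06, 2.06], [-2.6, 2.6]. Speed limits (rad/s): [2.22, 2.22, 2.79, 2.79, 3.14, 3.14, 3.14].

### API

Orientations are given as a unit quaternion [x, y, z, w].
In Python, from workcell import manip gives the robot as it stands.
- The arm moves only by the shell command python3 -m jog 'ROWS' [FORCE]. ROWS is a JSON object of lists of equal length, an entry for each row: "offset": the shift along the world's x, y, z in m, a list of three; "yaw": the turn about the world's z in degrees; "jaw": the closure, from 0 (fully open) to 1 (shut). A call has 1 to 20 rows; each row shifts and turns the commanded pose from where the row before left it; what a row does not reach is not made up. A row lasts 1/12 s, in which the tool goes at most 41.7 mm and 7.16 degrees, less where a joint would pass 70% of its speed; a pose out of reach is approached as far as the arm can. A call is refused whole if a number of a shift passes 0.0417 or a number of a turn 7.16, either way. A call with a gripper value outside its range is refused whole. The fingers move at their own pace and stop on an object; FORCE is the grip in N (left out, the last holds). Time passes only in rows, so rows that do not move let the fingers close. It gives the time, the measured TCP pose, the force, the opening and the grip force at its end, in the units of the state.
- manip.get_obs(): the state, without advancing time (a new reading comes with each control period).
- manip.camera(name): name is "side" or "top" or "wrist"; returns a dict with "frame" (384x512x3 uint8, red, green, blue), "camera_matrix" (3x3 intrinsics, pixels), "distortion" ([k1, k2, p1, p2, k3] as OpenCV has them; the pictures are not rectified), "eye" and "attitude" of the camera in the world; the wrist camera has in their place "hand_eye" (4x4, takes a point from camera to tool coordinates, whose origin is the TCP and whose axes are the flange's). Camera axes: x right, y up, looking along -z (the intrinsics and any distortion apply to the point x, -y, -z); pixel columns grow to the right and rows downward; lengths in m; the calibration is good to about 2 mm. A picture is of the moment at which its call begins: read the wrist's pose just before it. There is no depth.
- manip.hand_in(): hands the job in; it is judged then, once.
Trained networks look in a picture, given as the dict that the camera call returned (one of the last four; its "shot" number tells which), for a name from the list of things; names that differ only in an ending like _2 or _b are one class to them, and where a whole thing is asked for, a point or a joint stands for the part that bears it (a point fixed in the world has none). Each returns a list of dicts, best first, with "score" (0 to 1); they miss things now and then, are a little off and sometimes report something else, mostly with a low value. They report only what shows in the picture. A call takes as long as a camera call. They do not tell look-alikes from the thing itself.
- manip.masks_of(picture, name): "region" (384x512 bool, what is visible of it).
- manip.tip_of(picture, name): "at" ([x, y, z] in m, in world coordinates, good to about 4 mm: a listed point, or the origin of a listed thing).
The state is a dict: "clock": time; "joint_pos": joint angles; "joint_velocities": joint speeds; "tau": joint torques, N m; "position": TCP position; "ee_rot": TCP orientation; "ft_force": force on the tool from outside, world axes, zero at the start; "torque": the same for the moment, N m; "grip_width": opening from 0.0 (shut) to 1.0 (fully open); "grasp_force": force on a finger pad.
Only numpy, scipy, OpenCV 4.12 (cv2) and the standard library are available. Lean on these libraries where they do the work, as an engineer would, in place of code of your own. Each camera call takes 0.05 s, during which the arm holds its last target. There are 200 camera calls.

## Working session

There is one attempt and no reset: what is moved stays moved. The work goes in short steps, Python scripts to look and compute and a shell command to move; the robot and the scene stay as the last step left them, time stands still between calls to the robot, and variables do not carry over. Pictures are saved under pics/ and viewed, at most 10 in all, crops included, and the job is handed in when it is done.

```bash
mkdir -p pics; ls; cat > h.py <<'E'
import numpy as np, cv2, json
from workcell import manip
def save(p,n): cv2.imwrite('pics/'+n+'.png',p['frame'][...,::-1])
E
python3 - <<'E'
from h import *
o=manip.get_obs(); print({k:np.round(v,3).tolist() for k,v in o.items()})
ims=[]
for c in ('side','top'):
    p=manip.camera(c); ims.append(p['frame']); print(c,p['eye'],p['attitude'],p['camera_matrix'],p['distortion'])
    for n in ['canister','canister_tip','spare','station','platform_top','knob_grip','head','pad_face','vial_tray','jar']:
        print(n,[(np.round(d['at'],3).tolist(),round(d['score'],2)) for d in manip.tip_of(p,n)][:4])
cv2.imwrite('pics/a.png',ims[0][...,::-1]);cv2.imwrite('pics/b.png',ims[1][...,::-1])
E
```

```text
pics
{'clock': 0.0, 'joint_pos': [1.204, 0.333, -0.065, 1.461, 0.022, 1.35, -0.089], 'joint_velocities': [-0.001, 0.001, 0.001, -0.0, 0.0, -0.001, -0.002], 'tau': [-0.001, -62.544, 0.048, -39.161, 0.016, 0.01, -0.0], 'position': [0.211, -0.588, 0.249], 'ee_rot': [0.985, 0.171, -0.0, -0.001], 'ft_force': [-0.527, -0.342, -0.59], 'torque': [0.001, -0.007, -0.016], 'grasp_force': 0.0, 'grip_width': 1.004}
side [0.13593401 0.81996159 1.24925013] [-0.05885419  0.33350435  0.9247684  -0.17353514] [[421.30116364   0.         260.30836634]
 [  0.         421.30116364 189.87753251]
 [  0.           0.           1.        ]] [-0.13566268  0.          0.          0.          0.        ]
canister [([0.384, -0.272, -0.002], 0.85), ([0.228, -0.271, 0.001], 0.71), ([0.388, -0.441, 0.002], 0.7), ([0.257, -0.434, 0.002], 0.68)]
canister_tip [([0.385, -0.278, 0.161], 0.83), ([0.228, -0.271, 0.161], 0.8), ([0.254, -0.432, 0.16], 0.66), ([0.387, -0.441, 0.162], 0.55)]
spare [([0.584, -0.328, 0.001], 0.81)]
station [([0.652, 0.094, -0.001], 0.67)]
platform_top [([0.666, -0.046, 0.086], 0.88)]
knob_grip [
[... 366 characters left out ...]
[  0.           0.           1.        ]] [0.05956124 0.         0.         0.         0.        ]
canister [([0.38, -0.278, 0.001], 0.93), ([0.387, -0.44, -0.001], 0.72), ([0.228, -0.268, -0.002], 0.65), ([0.256, -0.434, 0.002], 0.57)]
canister_tip [([0.258, -0.434, 0.158], 0.76), ([0.228, -0.266, 0.159], 0.67), ([0.382, -0.274, 0.158], 0.63), ([0.385, -0.436, 0.16], 0.6)]
spare [([0.581, -0.331, 0.001], 0.55)]
station [([0.653, 0.089, 0.002], 0.63)]
platform_top [([0.382, -0.275, 0.002], 0.74), ([0.668, -0.052, 0.083], 0.7)]
knob_grip [([0.518, -0.068, 0.102], 0.67)]
head []
pad_face []
vial_tray [([0.463, 0.387, 0.004], 0.81), ([0.653, 0.09, 0.001], 0.4)]
jar [([0.61, 0.347, 0.002], 0.8)]
```

View pics/a.png

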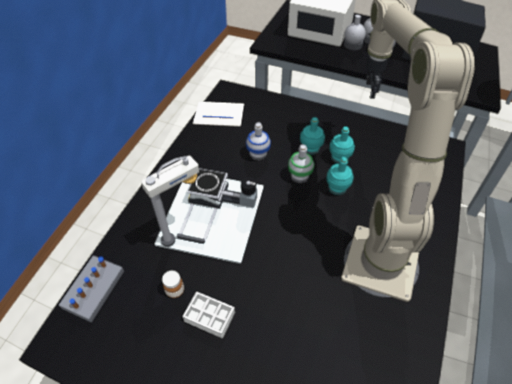

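View pics/b.png

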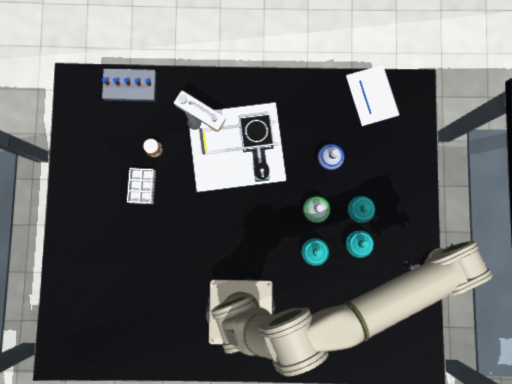

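The side view shows the green canister at about (301,162), ringed by turquoise look-alikes, with the blue spare at (258,143). The jack platform is at (208,182) and its knob at (248,190). The top view agrees: green at (316,209), platform at (257,131), knob at (262,172). Next I'll move above the green canister.

```bash
python3 -m jog '{"offset":[[0.017,0.031,0.003],[0.017,0.031,0.003],[0.017,0.031,0.003],[0.017,0.031,0.003],[0.017,0.031,0.003],[0.017,0.031,0.003],[0.017,0.031,0.003],[0.017,0.031,0.003],[0.017,0.031,0.003],[0.0,0.0,0.0],[0,0,0]],"yaw":[0,0,0,0,0,0,0,0,0,0,0],"jaw":[0,0,0,0,0,0,0,0,0,0,0]}' 40
cat >> h.py <<'E'
from scipy.spatial.transform import Rotation as R
def wrist():
    o=manip.get_obs(); p=manip.camera('wrist')
    T=np.eye(4);T[:3,:3]=R.from_quat(o['ee_rot']).as_matrix();T[:3,3]=o['position']
    return p,T@np.array(p['hand_eye'])
def fixed(c):
    p=manip.camera(c);T=np.eye(4);T[:3,:3]=R.from_quat(p['attitude']).as_matrix();T[:3,3]=p['eye'];return p,T
def ray(p,T,uv):
    q=cv2.undistortPoints(np.array([[uv]],float),p['camera_matrix'],np.array(p['distortion']))[0,0]
    return T[:3,3],T[:3,:3]@np.array([q[0],-q[1],-1])
def onz(p,T,uv,z):
    e,d=ray(p,T,uv);return e+d*(z-e[2])/d[2]
def tri(rs):
    A=0;b=0
    for e,d in rs:
        d=d/np.linalg.norm(d);P=np.eye(3)-np.outer(d,d);A=A+P;b=b+P@e
    return np.linalg.solve(A,b)
def pix(p,T,X):
    q=T[:3,:3].T@(np.array(X)-T[:3,3]); q=q*[1,-1,-1]
    return cv2.projectPoints(q[None],np.zeros(3),np.zeros(3),p['camera_matrix'],np.array(p['distortion']))[0][0,0]
E
python3 - <<'E'
from h import *
p,T=wrist(); save(p,'w1'); print(T.round(3))
for n in ['canister','canister_tip','platform_top','knob_grip']:
    print(n,[(np.round(d['at'],3).tolist(),round(d['score'],2),pix(p,T,d['at']).round(0).tolist()) for d in manip.tip_of(p,n)][:4])
E
```

```text
clock: 2.02
position: [0.3649, -0.3079, 0.2776]
ee_rot: [0.985, 0.173, 0.0, 0.001]
ft_force: [-0.7, -1.2, -0.4]
grip_width: 0.995
grasp_force: 0.0
[[ 0.341  0.893  0.293  0.441]
 [-0.94   0.324  0.107 -0.28 ]
 [ 0.001 -0.312  0.95   0.402]
 [ 0.     0.     0.     1.   ]]
canister [([0.388, -0.435, 0.0], 0.97, [336.0, 175.0]), ([0.383, -0.279, -0.001], 0.94, [241.0, 143.0]), ([0.226, -0.269, 0.001], 0.83, [204.0, 230.0]), ([0.263, -0.433, 0.0], 0.77, [304.0, 241.0])]
canister_tip [([0.258, -0.438, 0.159], 0.89, [330.0, 313.0]), ([0.384, -0.278, 0.156], 0.68, [232.0, 164.0]), ([0.227, -0.275, 0.158], 0.59, [185.0, 293.0]), ([0.386, -0.441, 0.159], 0.57, [387.0, 217.0])]
platform_top []
knob_grip []
```

View pics/w1.png

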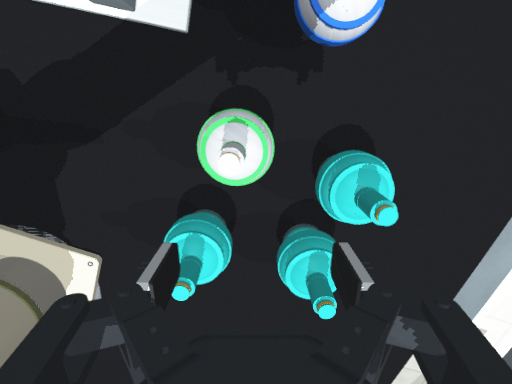

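The green canister is at (235,147) in the wrist view, its tip at about (231,160). The network positions agree on (0.383,-0.277). I'll centre over it, go partway down and triangulate.

```bash
python3 - <<'E'
from h import *
def tipray(p,T):
    out=[]
    for d in manip.tip_of(p,'canister_tip'):
        if np.hypot(d['at'][0]-.383,d['at'][1]+.277)<.03: out=[ray(p,T,pix(p,T,d['at']))];break
    return out
rs=[];
for f in (lambda:fixed('side'),lambda:fixed('top'),wrist,wrist): rs+=tipray(*f())
print(len(rs),tri(rs).round(4))
for e,d in rs: print((e+d*(.16-e[2])/d[2]).round(4))
E
python3 -m jog '{"offset":[[0.009,0.016,0],[0.009,0.016,0],[0,0,-0.02],[0,0,-0.03],[0,0,-0.025],[0,0,0],[0,0,0]],"yaw":[0,0,0,0,0,0,0],"jaw":[0,0,0,0,0,0,0]}'
python3 - <<'E'
from h import *
p,T=wrist()
for n in ['canister','canister_tip']:
    print(n,[(np.round(d['at'],4).tolist(),round(d['score'],2),pix(p,T,d['at']).round(0).tolist()) for d in manip.tip_of(p,n)][:4])
save(p,'w2')
E
```

```text
4 [ 0.3808 -0.2709  0.1604]
[ 0.3841 -0.2782  0.16  ]
[ 0.3728 -0.2571  0.16  ]
[ 0.3852 -0.2733  0.16  ]
[ 0.3819 -0.2787  0.16  ]
clock: 3.25
position: [0.3812, -0.2771, 0.2018]
ee_rot: [0.985, 0.171, -0.001, -0.001]
ft_force: [0.9, 0.0, -0.2]
grip_width: 1.0
grasp_force: 0.0
canister [([0.382, -0.2778, -0.0026], 0.89, [256.0, 171.0]), ([0.3844, -0.4396, -0.0012], 0.68, [371.0, 210.0]), ([0.2639, -0.4316, 0.0005], 0.65, [328.0, 281.0]), ([0.2256, -0.2732, 0.0017], 0.6, [216.0, 271.0])]
canister_tip [([0.3842, -0.278, 0.1558], 0.96, [258.0, 223.0]), ([0.3864, -0.4401, 0.1585], 0.93, [457.0, 286.0])]
```

```bash
python3 -m jog '{"offset":[[0.002,0,-0.02],[0,0,-0.025],[0,0,-0.025],[0,0,0],[0,0,0],[0,0,0],[0,0,0],[0,0,0],[0,0,0],[0,0,0],[0,0,0],[0,0,0]],"yaw":[0,0,0,0,0,0,0,0,0,0,0,0],"jaw":[0,0,0,0,0.5,0.7,0.8,0.9,1,1,1,1]}' 40
python3 - <<'E'
from h import *
print(manip.get_obs()['position'])
p,T=wrist(); save(p,'w3')
E
```

```text
clock: 4.4
position: [0.3842, -0.2772, 0.1332]
ee_rot: [0.985, 0.171, 0.0, 0.0]
ft_force: [-2.2, 4.1, 8.0]
grip_width: 0.316
grasp_force: 38.7
[ 0.38420951 -0.27715504  0.13319215]
```

View pics/w3.png

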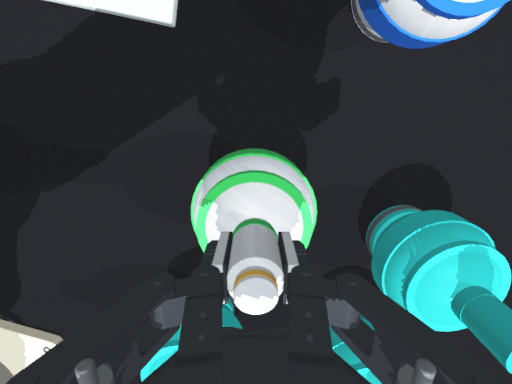

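The fingers hold the neck at (255,270), so the grip is good. Next is the lift and a look at the platform.

```bash
python3 -m jog '{"offset":[[0,0,0.02],[0,0,0.03],[0,0,0.04],[0,0,0.035],[0,0,0.025],[0.02,0.016,0],[0.026,0.02,0],[0.026,0.02,0],[0.026,0.02,0],[0.026,0.02,0],[0.026,0.02,0],[0.02,0.016,0],[0,0,0],[0,0,0],[0,0,0]],"yaw":[0,0,0,0,0,0,0,0,0,0,0,0,0,0,0],"jaw":[1,1,1,1,1,1,1,1,1,1,1,1,1,1,1]}' 40
python3 - <<'E'
from h import *
p,T=wrist(); save(p,'w4')
for n in ['canister','platform_top','knob_grip','pad_face','station']:
    print(n,[(np.round(d['at'],4).tolist(),round(d['score'],2),pix(p,T,d['at']).round(0).tolist()) for d in manip.tip_of(p,n)][:4])
for c in ('side','top'):
  for k in range(2):
    q,U=fixed(c)
    print(c,[(n,np.round(d['at'],4).tolist(),round(d['score'],2)) for n in ('platform_top','knob_grip','station','pad_face') for d in manip.tip_of(q,n)[:2]])
E
```

```text
clock: 5.7
position: [0.5531, -0.1459, 0.2815]
ee_rot: [0.985, 0.171, -0.001, -0.0]
ft_force: [-1.0, -0.4, -4.7]
grip_width: 0.313
grasp_force: 40.4
canister [([0.5556, -0.1458, 0.1475], 0.91, [256.0, 186.0]), ([0.2587, -0.4287, 0.0015], 0.7, [338.0, 344.0]), ([0.2275, -0.2718, -0.0009], 0.59, [259.0, 334.0]), ([0.3844, -0.4376, 0.0016], 0.58, [372.0, 297.0])]
platform_top [([0.6722, -0.0481, 0.0816], 0.93, [208.0, 44.0])]
knob_grip [([0.6472, 0.0931, -0.0048], 0.27, [116.0, 39.0])]
pad_face []
station [([0.6529, 0.0929, 0.0009], 0.67, [115.0, 34.0])]
side [('platform_top', [0.6722, -0.0491, 0.09], 0.88), ('knob_grip', [0.5201, -0.0739, 0.1037], 0.78), ('station', [0.654, 0.0959, -0.001], 0.6), ('pad_face', [0.6496, 0.0922, 0.2564], 0.56)]
side [('platform_top', [0.6699, -0.0479, 0.0867], 0.63), ('platform_top', [0.6521, 0.0913, 0.2577], 0.5), ('knob_grip', [0.5215, -0.0697, 0.1035], 0.77), ('station', [0.6525, 0.0961, 0.0016], 0.68), ('station', [0.5881, -0.3285, 0.0039], 0.55), ('pad_face', [0.6521, 0.0893, 0.2575], 0.39)]
top [('platform_top', [0.6687, -0.0484, 0.0851], 0.93), ('knob_grip', [0.5167, -0.0672, 0.1004], 0.47), ('station', [0.6553, 0.0888, -0.0004], 0.9)]
top [('platform_top', [0.6708, -0.0469, 0.0806], 0.65), ('knob_grip', [0.5177, -0.0709, 0.1021], 0.62), ('knob_grip', [0.6084, 0.3482, 0.0053], 0.36), ('station', [0.6514, 0.0892, -0.0], 0.62)]
```

View pics/w4.png

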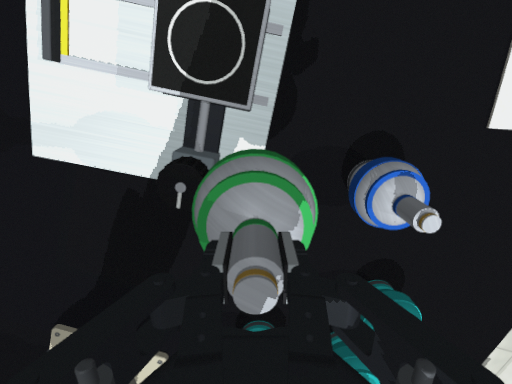

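The white ring is clear at about (206,41), with the yellow end stop at (64,27). I'll fit the ring's ellipse in the wrist, top and side views.

```bash
cat > ring.py <<'E'
from h import *
def ringfit(p,T,c0):
    g=cv2.cvtColor(p['frame'],cv2.COLOR_RGB2GRAY)
    u=pix(p,T,c0); 
    # ring mask predicted from circle r in 30..50 mm
    th=np.linspace(0,2*np.pi,60)
    poly=lambda r:np.array([pix(p,T,np.array(c0)+[r*np.cos(t),r*np.sin(t),0]) for t in th]).round().astype(np.int32)
    m=np.zeros(g.shape,np.uint8); cv2.fillPoly(m,[poly(.052)],1); cv2.fillPoly(m,[poly(.026)],0)
    b=((g>120)&(m>0)).astype(np.uint8)
    n,l,s,_=cv2.connectedComponentsWithStats(b); k=1+np.argmax(s[1:,2]*s[1:,3])
    ys,xs=np.nonzero(l==k)
    X=np.array([onz(p,T,(x,y),c0[2])[:2] for x,y in zip(xs,ys)])
    A=np.c_[2*X,np.ones(len(X))];s_=np.linalg.lstsq(A,(X**2).sum(1),rcond=None)[0]
    r=np.sqrt(s_[2]+s_[:2]@s_[:2]); c=np.array([*s_[:2],c0[2]])
    return c,r,len(xs),pix(p,T,c)
E
python3 - <<'E'
from ring import *
rs=[]
for f in (wrist,lambda:fixed('top'),lambda:fixed('side')):
    p,T=f(); c,r,n,uv=ringfit(p,T,[.670,-.048,.085]); print(c.round(4),r.round(4),n,uv.round(1)); rs.append(ray(p,T,uv))
print('tri',tri(rs).round(4),tri(rs[:2]).round(4),tri([rs[0],rs[2]]).round(4))
# plate orientation from top mask
p,T=fixed('top')
for n,z in (('station',.012),('knob_grip',.122)):
    ms=manip.masks_of(p,n)
    for m in ms[:1]:
        ys,xs=np.nonzero(m['region']); X=np.array([onz(p,T,(x,y),z)[:2] for x,y in zip(xs,ys)],np.float32)
        print(n,m['score'],cv2.minAreaRect(X),X.mean(0))
p,T=wrist(); print('tip', [onz(p,T,(256,290),.31)])
print([d['at'] for d in manip.tip_of(p,'canister_tip')][:1], manip.get_obs()['position'])
E
```

```text
[ 0.6725 -0.0467  0.085 ] 0.0402 803 [206.2  43.4]
[ 0.6752 -0.0442  0.085 ] 0.0374 37 [255.3 129.9]
[ 0.6732 -0.0538  0.085 ] 0.0461 42 [207.2 180. ]
tri [ 0.6714 -0.0468  0.093 ] [ 0.6746 -0.0449  0.0805] [ 0.6708 -0.0485  0.0919]
station 0.79 ((0.6256687641143799, 0.02848370373249054), (0.3132239878177643, 0.3533318042755127), 8.968208312988281) [0.61841226 0.03299233]
knob_grip 0.77 ((0.515213668346405, -0.0706578940153122), (0.05854051187634468, 0.05074756592512131), 0.8879139423370361) [ 0.5160104  -0.07062473]
tip [array([ 0.55786086, -0.14456276,  0.31      ])]
[[0.556, -0.1449, 0.3107]] [ 0.55366856 -0.14544598  0.28201759]
```

```bash
python3 -m jog '{"offset":[[0.012,0.018,0],[0.012,0.018,0],[0.012,0.018,0],[0.01,0.016,0],[0,0,0],[0,0,0],[0,0,0]],"yaw":[0,0,0,0,0,0,0],"jaw":[1,1,1,1,1,1,1]}' 40
python3 - <<'E'
from ring import *
for i in range(2):
    p,T=wrist(); c,r,n,uv=ringfit(p,T,[.671,-.047,.085]); print(c.round(4),r.round(4),n,uv.round(1), manip.get_obs()['position'].round(4))
    print([(n,np.round(d['at'],4).tolist(),round(d['score'],2)) for n in ('platform_top','canister','canister_tip','knob_grip','pad_face') for d in manip.tip_of(p,n)[:1]])
    for z in (.08,.09): print(ringfit(p,T,[.671,-.047,z])[:2])
save(p,'w5')
q,U=fixed('side'); print([(n,np.round(d['at'],4).tolist(),round(d['score'],2)) for n in ('canister','canister_tip') for d in manip.tip_of(q,n)[:4]])
E
```

```text
clock: 7.98
position: [0.5995, -0.0761, 0.2819]
ee_rot: [0.985, 0.171, -0.0, 0.0]
ft_force: [0.9, -0.9, -4.6]
grip_width: 0.319
grasp_force: 40.5
[ 0.6724 -0.047   0.085 ] 0.0403 625 [252.4 107.4] [ 0.5994 -0.0766  0.2819]
[('platform_top', [0.6737, -0.0508, 0.0813], 0.59), ('canister', [0.2633, -0.4322, 0.0036], 0.89), ('canister_tip', [0.6003, -0.0731, 0.3099], 0.81), ('knob_grip', [0.6017, -0.0797, 0.3062], 0.36)]
(array([ 0.67238736, -0.04692594,  0.08      ]), np.float64(0.040914913307977516))
(array([ 0.67249591, -0.04698637,  0.09      ]), np.float64(0.03966151385793032))
[ 0.6725 -0.0469  0.085 ] 0.0403 616 [252.4 107.5] [ 0.5996 -0.0759  0.2821]
[('platform_top', [0.6708, -0.0482, 0.0792], 0.96), ('canister', [0.2638, -0.4312, 0.0024], 0.68), ('canister_tip', [0.5985, -0.076, 0.3068], 0.76)]
(array([ 0.67240757, -0.04690346,  0.08      ]), np.float64(0.04091521878683932))
(array([ 0.6725144, -0.0469652,  0.09     ]), np.float64(0.03966280875885612))
[('canister', [0.226, -0.2692, 0.0018], 0.97), ('canister', [0.5997, -0.0687, 0.1465], 0.82), ('canister', [0.3884, -0.4393, 0.0013], 0.69), ('canister', [0.2586, -0.4349, 0.0005], 0.66), ('canister_tip', [0.3885, -0.441, 0.16], 0.98), ('canister_tip', [0.5994, -0.0776, 0.3106], 0.75), ('canister_tip', [0.2298, -0.2677, 0.1607], 0.69), ('canister_tip', [0.2575, -0.4315, 0.1616], 0.64)]
```

View pics/w5.png

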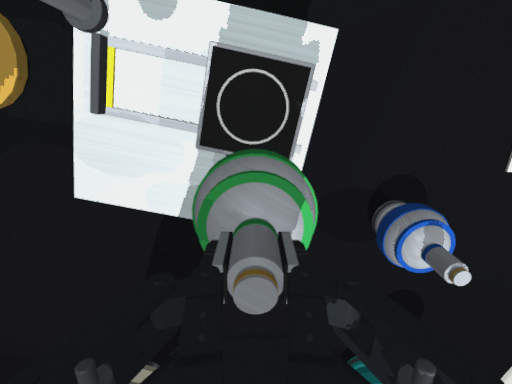

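The ring is at (252,107) and its fitted radius of 40.3 mm is right, so its centre is (0.6725,-0.047). The canister hangs straight in the hand. I'll move over the ring and lower it.

```bash
python3 -m jog '{"offset":[[0.014,0.006,0],[0.02,0.008,0],[0.02,0.008,0],[0.014,0.006,0],[0.0035,0.001,0],[0,0,-0.015],[0,0,-0.02],[0,0,-0.015],[0,0,-0.006],[0,0,-0.003],[0,0,0],[0,0,0]],"yaw":[0,0,0,0,0,0,0,0,0,0,0,0],"jaw":[1,1,1,1,1,1,1,1,1,1,1,1]}' 40
python3 - <<'E'
from h import *
o=manip.get_obs();print(o['position'],o['ft_force'])
E
```

```text
clock: 9.73
position: [0.6715, -0.0465, 0.2241]
ee_rot: [0.985, 0.171, 0.001, 0.0]
ft_force: [-0.4, 0.1, -5.3]
grip_width: 0.318
grasp_force: 40.5
[ 0.67152038 -0.04647821  0.22414034] [-0.35981593  0.09317097 -5.25691888]
```

```bash
python3 -m jog '{"offset":[[0,0,-0.002],[0,0,-0.002],[0,0,-0.001],[0,0,0]],"yaw":[0,0,0,0],"jaw":[1,1,1,1]}' 40; python3 -m jog '{"offset":[[0,0,-0.001],[0,0,0],[0,0,0]],"yaw":[0,0,0],"jaw":[1,1,1]}' 40
python3 - <<'E'
from ring import *
p,T=fixed('side'); save(p,'s1')
o=manip.get_obs();print(o['position'],o['ft_force'])
print([(n,np.round(d['at'],4).tolist()) for n in ('canister','canister_tip','platform_top') for d in manip.tip_of(p,n) if d['at'][0]>.6])
E
```

```text
clock: 10.07
position: [0.6713, -0.0464, 0.2183]
ee_rot: [0.985, 0.171, 0.0, 0.0]
ft_force: [-0.4, -0.6, -3.9]
grip_width: 0.314
grasp_force: 40.5
clock: 10.32
position: [0.6715, -0.0463, 0.2182]
ee_rot: [0.985, 0.171, 0.001, 0.0]
ft_force: [-2.9, -0.1, 5.4]
grip_width: 0.315
grasp_force: 41.4
[ 0.67149104 -0.04630596  0.21820955] [-2.899171    0.39495967  5.74688102]
[('canister', [0.6688, -0.0387, 0.0833]), ('canister', [0.6079, 0.3442, 0.0009]), ('canister', [0.6714, -0.0465, 0.2453]), ('canister_tip', [0.6708, -0.0483, 0.2451]), ('platform_top', [0.6693, -0.0497, 0.0869])]
```

```bash
python3 -m jog '{"offset":[[0,0,0],[0,0,0],[0,0,0],[0,0,0],[0,0,0],[0,0,0.01],[0,0,0.02],[0,0,0.03],[0,0,0.02],[0,0,0],[0,0,0],[0,0,0]],"yaw":[0,0,0,0,0,0,0,0,0,0,0,0],"jaw":[0.6,0.4,0.2,0,0,0,0,0,0,0,0,0]}' 40
python3 - <<'E'
from ring import *
p,T=wrist(); save(p,'w6')
print([(n,np.round(d['at'],4).tolist()) for n in ('canister','canister_tip','platform_top') for d in manip.tip_of(p,n) if d['at'][0]>.6])
p,T=fixed('side')
print([(n,np.round(d['at'],4).tolist()) for n in ('canister','canister_tip','platform_top','knob_grip') for d in manip.tip_of(p,n) if d['at'][0]>.5])
E
```

```text
clock: 11.52
position: [0.6711, -0.0465, 0.2969]
ee_rot: [0.985, 0.171, -0.0, 0.0]
ft_force: [0.6, -0.3, -0.5]
grip_width: 1.0
grasp_force: 0.0
[('canister', [0.6739, -0.0489, 0.0839]), ('canister_tip', [0.672, -0.0484, 0.2464])]
[('canister', [0.6729, -0.0425, 0.0825]), ('canister_tip', [0.6704, -0.0494, 0.2465]), ('platform_top', [0.6722, -0.0458, 0.0872]), ('knob_grip', [0.5188, -0.0708, 0.1033])]
```

View pics/w6.png

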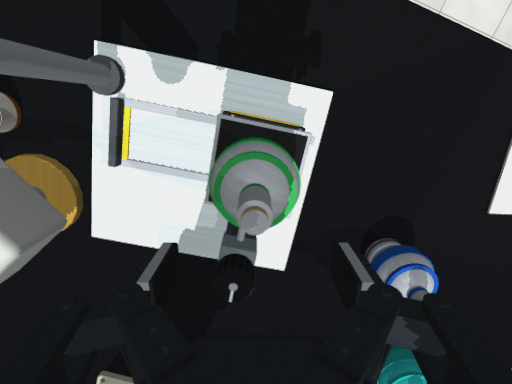

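The canister stands on the ring, released; the knob is at (237,270). Next I'll check the wrist range and move to the knob.

```bash
python3 - <<'E'
from h import *
print(manip.get_obs()['joint_pos'].round(2)); p,T=wrist(); print(p['camera_matrix'].round(0).tolist(),[(np.round(d['at'],4).tolist(),d['score']) for d in manip.tip_of(p,'pad_face')])
E
python3 -m jog '{"offset":[[-0.015,-0.0025,0],[-0.025,-0.004,0],[-0.025,-0.004,0],[-0.025,-0.004,0],[-0.025,-0.004,0],[-0.02,-0.003,0],[-0.018,-0.0025,0],[0,0,0],[0,0,0],[0,0,0]],"yaw":[7,7,7,7,7,7,7,7,0,0],"jaw":[0,0,0,0,0,0,0,0,0,0]}' 60
python3 - <<'E'
from h import *
print(manip.get_obs()['joint_pos'].round(2))
for f in (wrist,lambda:fixed('side'),lambda:fixed('top')):
    p,T=f(); print([(n,np.round(d['at'],4).tolist(),d['score']) for n in ('knob_grip','pad_face','platform_top','canister') for d in manip.tip_of(p,n) if d['at'][0]>.48])
    for m in manip.masks_of(p,'knob_grip')[:1]:
        ys,xs=np.nonzero(m['region']); X=np.array([onz(p,T,(x,y),.122)[:2] for x,y in zip(xs,ys)],np.float32)
        print('mask',cv2.minEnclosingCircle(X),X.mean(0))
E
```

```text
[ 0.36  0.47 -0.53  1.22  0.24  1.51 -1.37]
[[265.0, 0.0, 255.0], [0.0, 265.0, 192.0], [0.0, 0.0, 1.0]] [([0.649, 0.089, 0.2611], 0.82)]
clock: 12.9
position: [0.5183, -0.0706, 0.2973]
ee_rot: [0.791, 0.612, 0.0, 0.0]
ft_force: [0.6, -0.7, 0.5]
grip_width: 0.998
grasp_force: 0.0
[ 0.68  0.14 -0.69  1.63  0.09  1.41 -0.27]
[('knob_grip', [0.522, -0.0697, 0.0993], 0.67), ('canister', [0.6698, -0.0479, 0.0832], 0.65)]
mask ((0.5178906917572021, -0.06577017903327942), 0.031326521188020706) [ 0.51913726 -0.06596636]
[('knob_grip', [0.5177, -0.0692, 0.1], 0.74), ('pad_face', [0.6537, 0.0892, 0.2585], 0.52), ('pad_face', [0.669, -0.0439, 0.0817], 0.5), ('platform_top', [0.6717, -0.0462, 0.088], 0.71), ('canister', [0.6718, -0.0443, 0.0834], 0.95)]
mask ((0.5115079879760742, -0.055794063955545425), 0.03706418350338936) [ 0.5105319  -0.05586065]
[('platform_top', [0.6696, -0.0525, 0.0877], 0.48), ('canister', [0.6673, -0.0474, 0.0877], 0.47)]
```

```bash
python3 -m jog '{"offset":[[0.0005,0.0015,0],[0,0,-0.02],[0,0,-0.02],[0,0,-0.02],[0,0,-0.02],[0,0,-0.02],[0,0,0],[0,0,0],[0,0,0],[0,0,0],[0,0,0]],"yaw":[7,7,7,7,7,7,7,7,7,0,0],"jaw":[0,0,0,0,0,0,0,0,0,0,0]}' 60
python3 - <<'E'
from h import *
print(manip.get_obs()['joint_pos'].round(2))
p,T=wrist();save(p,'w7')
print([(n,np.round(d['at'],4).tolist(),d['score']) for n in ('knob_grip','canister') for d in manip.tip_of(p,n) if d['at'][0]>.48])
for m in manip.masks_of(p,'knob_grip')[:1]:
        ys,xs=np.nonzero(m['region']); X=np.array([onz(p,T,(x,y),.122)[:2] for x,y in zip(xs,ys)],np.float32)
        print('mask',cv2.minEnclosingCircle(X),X.mean(0))
E
```

```text
clock: 14.72
position: [0.5187, -0.069, 0.1971]
ee_rot: [0.355, 0.935, 0.0, 0.0]
ft_force: [0.4, 0.6, -0.2]
grip_width: 1.001
grasp_force: 0.0
[ 0.75  0.23 -0.79  1.77  0.17  1.22  0.76]
[('knob_grip', [0.5197, -0.0665, 0.1019], 0.88), ('canister', [0.6719, -0.0481, 0.0859], 0.55)]
mask ((0.5159810185432434, -0.06622381508350372), 0.031839340925216675) [ 0.51522124 -0.06630547]
```

View pics/w7.png

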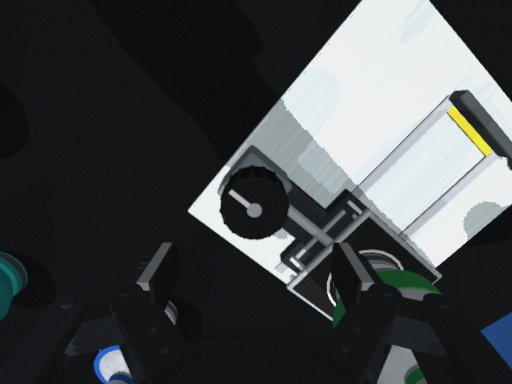

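The knob is at (254,203), centred between the fingers, so I'll descend and grip.

```bash
python3 -m jog '{"offset":[[0.0003,0.001,-0.02],[0,0,-0.025],[0,0,-0.025],[0,0,-0.015],[0,0,-0.008],[0,0,0],[0,0,0],[0,0,0],[0,0,0],[0,0,0],[0,0,0],[0,0,0]],"yaw":[0,0,0,0,0,0,0,0,0,0,0,0],"jaw":[0,0,0,0,0,0,0.3,0.4,0.5,0.7,0.7,0.7]}' 60
```

```text
clock: 15.92
position: [0.5188, -0.0688, 0.1056]
ee_rot: [0.353, 0.936, -0.001, 0.0]
ft_force: [-8.2, -2.9, 11.0]
grip_width: 0.642
grasp_force: 61.5
```

```bash
python3 -m jog '{"offset":[[-0.0006,0.004,0],[-0.0012,0.008,0],[-0.0019,0.012,0],[-0.0019,0.012,0],[-0.0019,0.012,0],[-0.0012,0.008,0],[-0.0006,0.004,0],[0,0,0]],"yaw":[0,0,0,0,0,0,0,0],"jaw":[0.7,0.7,0.7,0.7,0.7,0.7,0.7,0.7]}' 60
python3 - <<'E'
from h import *
p,T=fixed('side'); save(p,'s2')
print(manip.get_obs()['position'],manip.get_obs()['ft_force'],[(n,np.round(d['at'],4).tolist(),d['score']) for n in ('knob_grip','canister','canister_tip','platform_top','station','pad_face') for d in manip.tip_of(p,n) if d['at'][0]>.48])
E
```

```text
clock: 16.58
position: [0.5099, -0.0074, 0.1056]
ee_rot: [0.353, 0.936, -0.0, 0.001]
ft_force: [-5.7, 1.4, 8.2]
grip_width: 0.642
grasp_force: 62.2
[ 0.50987803 -0.0074283   0.10556741] [-5.94326143  1.88462406  8.27288257] [('knob_grip', [0.5111, -0.0053, 0.1065], 0.68), ('canister', [0.6623, 0.0192, 0.0797], 0.83), ('canister_tip', [0.6619, 0.014, 0.248], 0.59), ('station', [0.6522, 0.0962, -0.0014], 0.8), ('pad_face', [0.6515, 0.0926, 0.2586], 0.53), ('pad_face', [0.513, -0.0081, 0.103], 0.18)]
```

```bash
python3 -m jog '{"offset":[[-0.0006,0.004,0],[-0.0012,0.008,0],[-0.0019,0.012,0],[-0.0019,0.012,0],[-0.0019,0.012,0],[-0.0012,0.008,0],[-0.0008,0.005,0],[-0.0006,0.004,0],[-0.0005,0.003,0],[-0.0003,0.002,0],[0,0,0]],"yaw":[0,0,0,0,0,0,0,0,0,0,0],"jaw":[0.7,0.7,0.7,0.7,0.7,0.7,0.7,0.7,0.7,0.7,0.7]}' 60; python3 -m jog '{"offset":[[-0.0003,0.002,0],[-0.0003,0.002,0],[-0.0003,0.002,0],[0,0,0]],"yaw":[0,0,0,0],"jaw":[0.7,0.7,0.7,0.7]}' 60
```

```text
clock: 17.85
position: [0.4998, 0.0617, 0.1056]
ee_rot: [0.353, 0.936, -0.0, 0.001]
ft_force: [-2.3, -2.3, 7.6]
grip_width: 0.641
grasp_force: 62.8
clock: 18.18
position: [0.4989, 0.0675, 0.1056]
ee_rot: [0.353, 0.936, -0.0, 0.001]
ft_force: [-1.7, -2.8, 7.8]
grip_width: 0.64
grasp_force: 62.8
```

Not at the stop yet (the side force is still only about 3 N). I'll continue in small steps.

```bash
python3 -m jog '{"offset":[[-0.0003,0.002,0],[-0.0003,0.002,0],[0,0,0]],"yaw":[0,0,0],"jaw":[0.7,0.7,0.7]}' 60; python3 -m jog '{"offset":[[-0.0003,0.002,0],[-0.0003,0.002,0],[0,0,0]],"yaw":[0,0,0],"jaw":[0.7,0.7,0.7]}' 60;  python3 -m jog '{"offset":[[-0.0003,0.002,0],[-0.0002,0.001,0],[0,0,0]],"yaw":[0,0,0],"jaw":[0.7,0.7,0.7]}' 60
```

```text
clock: 18.43
position: [0.499, 0.0678, 0.1055]
ee_rot: [0.354, 0.935, -0.002, 0.002]
ft_force: [-0.3, -16.9, 10.4]
grip_width: 0.644
grasp_force: 63.1
clock: 18.68
position: [0.4989, 0.068, 0.1055]
ee_rot: [0.356, 0.935, -0.004, 0.003]
ft_force: [-0.0, -30.8, 12.2]
grip_width: 0.639
grasp_force: 63.6
clock: 18.93
position: [0.499, 0.0682, 0.1055]
ee_rot: [0.357, 0.934, -0.006, 0.004]
ft_force: [0.6, -39.7, 12.9]
grip_width: 0.642
grasp_force: 63.9
```

The jack is at the end stop: no motion, force climbing. I'll ease off and turn the knob clockwise 77° (about 6.7 mm), still below the smallest possible gap.

```bash
python3 -m jog '{"offset":[[0.0005,-0.003,0],[0.0004,-0.0025,0],[0,0,0],[0,0,0],[0,0,0],[0,0,0],[0,0,0],[0,0,0],[0,0,0],[0,0,0],[0,0,0],[0,0,0],[0,0,0],[0,0,0],[0,0,0]],"yaw":[0,0,-7,-7,-7,-7,-7,-7,-7,-7,-7,-7,-7,0,0],"jaw":[0.7,0.7,0.7,0.7,0.7,0.7,0.7,0.7,0.7,0.7,0.7,0.7,0.7,0.7,0.7]}' 80
python3 - <<'E'
from h import *
o=manip.get_obs();print(o['joint_pos'].round(2),o['torque'].round(2),R.from_quat(o['ee_rot']).as_matrix()[:,0].round(3))
for i in range(3):
  p,T=fixed('side')
  if i==0: save(p,'s3')
  print([(n,np.round(d['at'],4).tolist(),round(d['score'],2)) for n in ('canister','canister_tip','platform_top','pad_face','knob_grip') for d in manip.tip_of(p,n) if d['at'][0]>.48])
cv2.imwrite('pics/s3c.png',cv2.resize(p['frame'][130:260,100:300,::-1],(800,520),interpolation=cv2.INTER_CUBIC))
E
```

```text
clock: 20.18
position: [0.4979, 0.0677, 0.1056]
ee_rot: [0.86, 0.51, -0.002, 0.003]
ft_force: [-5.3, -23.0, 16.0]
grip_width: 0.639
grasp_force: 82.6
[ 0.33  0.26 -0.63  1.92  0.19  1.02 -0.88] [-4.39  1.39 -0.22] [ 0.48   0.877 -0.006]
[('canister', [0.6507, 0.0954, 0.0883], 0.67), ('canister', [0.6523, 0.0958, 0.0008], 0.19), ('canister_tip', [0.651, 0.0894, 0.2533], 0.81), ('platform_top', [0.6512, 0.0897, 0.096], 0.81), ('pad_face', [0.6488, 0.0918, 0.2566], 0.67), ('knob_grip', [0.5034, 0.0665, 0.1011], 0.47)]
[('canister', [0.6483, 0.0949, 0.0906], 0.95), ('canister_tip', [0.6477, 0.0898, 0.2549], 0.79), ('platform_top', [0.6488, 0.0901, 0.0948], 0.76), ('pad_face', [0.6508, 0.0925, 0.2576], 0.6), ('knob_grip', [0.5007, 0.0682, 0.104], 0.62)]
[('canister', [0.6525, 0.0958, 0.0897], 0.75), ('canister_tip', [0.6499, 0.0901, 0.2534], 0.65), ('platform_top', [0.6525, 0.0888, 0.0949], 0.87), ('pad_face', [0.6521, 0.0912, 0.2569], 0.67), ('pad_face', [0.6495, 0.0956, -0.0046], 0.51), ('knob_grip', [0.4992, 0.0693, 0.1027], 0.5)]
```

View pics/s3c.png

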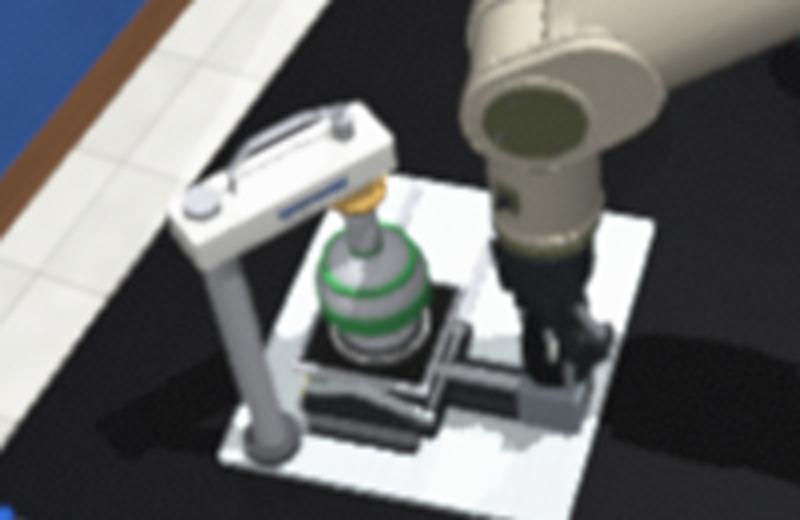

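The side view shows the canister's neck under the brass pad at about (190,178) in full-frame pixels. The canister is upright on the ring and the jack is at the stop. I'll track the brass disc's sub-pixel position in the side view while turning further.

```bash
cat > pad.py <<'E'
from h import *
def brass(n=6):
    F=np.mean([fixed('side')[0]['frame'].astype(float) for _ in range(n)],0)
    r=F[160:192,176:206]; w=np.clip(r[...,0]-r[...,2]-25,0,None)
    ys,xs=np.mgrid[160:192,176:206]
    o=manip.get_obs()
    print('sum %.0f cx %.3f cy %.3f'%(w.sum(),(w*xs).sum()/w.sum(),(w*ys).sum()/w.sum()),'rows',w.sum(1)[8:28].round(0).astype(int).tolist(),'yaw',np.degrees(2*np.arctan2(o['ee_rot'][1],o['ee_rot'][0])).round(1),o['ft_force'].round(1),'j7',o['joint_pos'][6].round(2))
    return F
if __name__=='__main__':
    import sys; np.save(sys.argv[1],brass())
E
python3 pad.py f0; python3 pad.py f0b
python3 -m jog '{"offset":[[0.0002,-0.0015,0],[0,0,0],[0,0,0],[0,0,0],[0,0,0],[0,0,0],[0,0,0]],"yaw":[0,-7,-7,-7,-7,0,0],"jaw":[0.7,0.7,0.7,0.7,0.7,0.7,0.7]}' 80
python3 pad.py f1
```

```text
sum 4224 cx 190.757 cy 179.236 rows [0, 0, 0, 0, 0, 16, 83, 172, 281, 388, 507, 634, 737, 765, 511, 130, 0, 0, 0, 0] yaw 61.4 [ -5.8 -22.9  16.3] j7 -0.88
sum 4222 cx 190.760 cy 179.236 rows [0, 0, 0, 0, 0, 17, 83, 172, 280, 388, 507, 633, 736, 766, 511, 130, 0, 0, 0, 0] yaw 61.4 [ -5.4 -22.1  17.2] j7 -0.88
clock: 22.27
position: [0.4976, 0.0679, 0.1056]
ee_rot: [0.958, 0.287, -0.001, 0.003]
ft_force: [-7.3, -16.3, 15.7]
grip_width: 0.631
grasp_force: 82.7
sum 4202 cx 190.758 cy 179.237 rows [0, 0, 0, 0, 0, 16, 82, 170, 279, 385, 504, 632, 734, 764, 509, 127, 0, 0, 0, 0] yaw 33.5 [ -8.2 -17.7  15.2] j7 -1.34
```

The measure repeats to about 0.003 px (1 mm of pad travel is about 0.2 px), and the pad has not moved yet. I'll continue in small turns.

```bash
python3 -m jog '{"offset":[[0,0,0],[0,0,0],[0,0,0],[0,0,0]],"yaw":[-7,-7,0,0],"jaw":[0.7,0.7,0.7,0.7]}' 80 >/dev/null; python3 pad.py f2;python3 -m jog '{"offset":[[0,0,0],[0,0,0],[0,0,0],[0,0,0]],"yaw":[-7,-7,0,0],"jaw":[0.7,0.7,0.7,0.7]}' 80 >/dev/null; python3 pad.py f3
```

```text
sum 4214 cx 190.759 cy 179.243 rows [0, 0, 0, 0, 0, 16, 83, 170, 279, 387, 505, 631, 735, 765, 512, 132, 0, 0, 0, 0] yaw 19.5 [ -7.6 -16.5  17.1] j7 -1.58
sum 4222 cx 190.761 cy 179.250 rows [0, 0, 0, 0, 0, 17, 83, 170, 278, 386, 504, 631, 735, 766, 514, 138, 0, 0, 0, 0] yaw 5.5 [ -7.8 -15.3  16.9] j7 -1.82
```

```bash
python3 -m jog '{"offset":[[0,0,0],[0,0,0],[0,0,0],[0,0,0]],"yaw":[-7,-7,0,0],"jaw":[0.7,0.7,0.7,0.7]}' 80; python3 pad.py f4
```

```text
clock: 24.17
position: [0.4975, 0.0685, 0.1056]
ee_rot: [0.997, -0.075, 0.0, 0.002]
ft_force: [-8.2, -14.0, 16.0]
grip_width: 0.64
grasp_force: 82.8
sum 4240 cx 190.755 cy 179.257 rows [0, 0, 0, 0, 0, 17, 82, 170, 280, 386, 506, 634, 736, 765, 519, 145, 0, 0, 0, 0] yaw -8.5 [ -8.  -13.6  14.5] j7 -2.05
```

```bash
python3 -m jog '{"offset":[[0,0,0],[0,0,0],[0,0,0],[0,0,0]],"yaw":[-7,-7,0,0],"jaw":[0.7,0.7,0.7,0.7]}' 80 >/dev/null; python3 pad.py f5
```

```text
sum 4187 cx 190.797 cy 179.174 rows [0, 0, 0, 0, 0, 17, 80, 164, 273, 409, 539, 646, 737, 739, 474, 108, 0, 0, 0, 0] yaw -22.5 [ -7.6 -13.9  14.7] j7 -2.29
```

The pad has just begun to move (about 0.5 mm). One more 14° step adds about 1.2 mm.

```bash
python3 -m jog '{"offset":[[0,0,0],[0,0,0],[0,0,0],[0,0,0]],"yaw":[-7,-7,0,0],"jaw":[0.7,0.7,0.7,0.7]}' 80 >/dev/null; python3 pad.py f6
```

```text
sum 3894 cx 190.711 cy 179.077 rows [0, 0, 0, 0, 0, 18, 81, 162, 262, 381, 507, 626, 719, 680, 398, 61, 0, 0, 0, 0] yaw -36.5 [ -7.5 -13.2  13. ] j7 -2.53
```

About 1.8 mm of pad travel in total. I'll release the knob, rise and verify.

```bash
python3 -m jog '{"offset":[[0,0,0],[0,0,0],[0,0,0],[0,0,0],[0,0,0],[0,0,0],[0,0,0.015],[0,0,0.02],[0,0,0.02],[0,0,0],[0,0,0],[0,0,0]],"yaw":[0,0,0,0,0,0,0,0,0,0,0,0],"jaw":[0.5,0.3,0.1,0,0,0,0,0,0,0,0,0]}' 80; python3 pad.py f7
python3 - <<'E'
from h import *
p,T=fixed('side')
print([(n,np.round(d['at'],4).tolist(),round(d['score'],2)) for n in ('canister','canister_tip','platform_top','pad_face','knob_grip','spare') for d in manip.tip_of(p,n)[:2]])
cv2.imwrite('pics/s4c.png',cv2.resize(p['frame'][130:260,100:300,::-1],(800,520),interpolation=cv2.INTER_CUBIC))
# carriage shift vs. gripped state: phase-correlate the platform/canister patch
a=np.load('f6.npy').mean(2);b=np.load('f7.npy').mean(2)
s=np.s_[185:230,170:215]; print(cv2.phaseCorrelate(a[s].copy(),b[s].copy()))
E
```

```text
clock: 26.73
position: [0.497, 0.0721, 0.1586]
ee_rot: [0.95, -0.311, -0.0, 0.0]
ft_force: [-0.1, 0.4, -0.7]
grip_width: 0.999
grasp_force: 0.0
sum 3190 cx 190.147 cy 179.168 rows [0, 0, 0, 0, 0, 0, 61, 155, 238, 300, 363, 452, 583, 611, 374, 54, 0, 0, 0, 0] yaw -36.3 [0.6 0.1 0.3] j7 -2.5
[('canister', [0.2276, -0.2708, 0.0016], 0.87), ('canister', [0.2586, -0.4316, 0.0027], 0.85), ('canister_tip', [0.2577, -0.4298, 0.159], 0.97), ('canister_tip', [0.6512, 0.0905, 0.2588], 0.76), ('platform_top', [0.6503, 0.0869, 0.1026], 0.75), ('pad_face', [0.6529, 0.0909, 0.2582], 0.64), ('pad_face', [0.5818, -0.326, -0.0006], 0.56), ('knob_grip', [0.499, 0.0673, 0.1047], 0.7), ('spare', [0.5895, -0.3259, -0.0006], 0.58)]
((0.43414286518418166, 0.5370383803521896), 0.9702255961640773)
```

View pics/s4c.png

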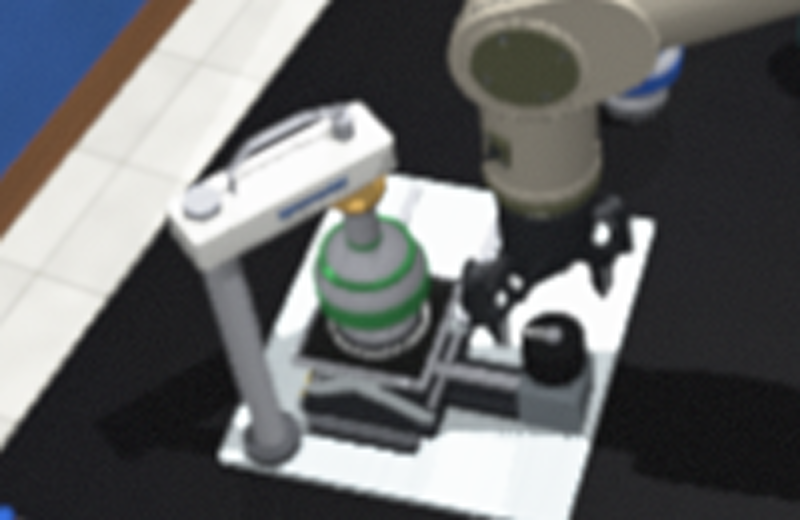

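The canister stands upright on the ring with its tip at the pad. The brass shading changed because the arm's shadow moved, so I'll check for real shifts with edge-based patches against static controls.

```bash
python3 - <<'E'
from h import *
p,T=fixed('side')
b0=np.array([.651,.091,.1]);u=pix(p,T,b0)
for nm,d in (('carr+y',[-.156,.988,0]),('stx',[.988,.156,0]),('z',[0,0,1])): print(nm,'px/mm',(pix(p,T,b0+np.array(d)*.005)-u).round(3)/5)
L=lambda n:np.load(n+'.npy').mean(2).astype(np.float32)
def ecc(a,b,s):
    A,B=a[s].copy(),b[s].copy(); M=np.eye(2,3,dtype=np.float32)
    cc,M=cv2.findTransformECC(A,B,M,cv2.MOTION_TRANSLATION,(3,200,1e-6),None,1); return M[:,2].round(3),round(cc,3)
P={'platform front edge':np.s_[212:238,172:212],'canister ball':np.s_[184:216,176:210],'ring/foot':np.s_[205:222,178:212],'gearbox':np.s_[218:240,226:250],'head arm':np.s_[150:180,142:178],'post':np.s_[200:246,148:176]}
for x,y in (('f0','f5'),('f5','f6'),('f6','f7')):
    for k,s in P.items():
        try: print(x,y,k,*ecc(L(x),L(y),s))
        except cv2.error: print(x,y,k,'-')
E
```

```text
carr+y px/mm [-0.0894  0.2284]
stx px/mm [-0.278  -0.0508]
z px/mm [-0.0336 -0.1766]
f0 f5 platform front edge [-0.248 -0.778] 0.938
f0 f5 canister ball [-0.03  -1.181] 0.973
f0 f5 ring/foot [-0.254 -1.257] 0.949
f0 f5 gearbox [-0.384  0.078] 0.749
f0 f5 head arm [ 0.002 -0.003] 1.0
f0 f5 post [ 0.001 -0.042] 0.998
f5 f6 platform front edge [-0.06  -0.182] 0.992
f5 f6 canister ball [ 0.022 -0.244] 0.989
f5 f6 ring/foot [-0.039 -0.248] 0.975
f5 f6 gearbox [-0.186 -0.001] 0.974
f5 f6 head arm [ 0.006 -0.005] 1.0
f5 f6 post [ 0.001 -0.017] 1.0
f6 f7 platform front edge [-0.05   0.051] 0.989
f6 f7 canister ball [0.012 0.008] 0.977
f6 f7 ring/foot [0.008 0.029] 0.993
f6 f7 gearbox [0.116 0.605] 0.866
f6 f7 head arm [ 0.009 -0.008] 1.0
f6 f7 post [-0.035  0.014] 0.998
```

With the knob released, the canister and platform moved less than 0.05 px, so the lift and carriage held. The pad is pressed about 1.5 to 2 mm. Handing in.

```bash
python3 -c "
from workcell import manip; print(manip.hand_in())"
```

```text
the job is handed in; nothing more can be done
None
```

I handed the job in without getting a verdict back: the green-banded canister stands released on the jack's ring, the jack is at its end stop under the inlet, and the side-camera images put the pad about 2 mm up.

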